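# Unfold the tipper crank and tip the cleaned bearings into the bin

## Robot

A 6-joint arm with a two-finger parallel gripper is mounted at the origin on the work surface. World frame = base frame: x ahead of the robot, y to its left, z up, the work surface at z = 0. Lengths are in mm, angles in degrees, forces in N, time in s.
With the tool pointing down it reaches from about 225 to 725 mm from the base axis. Payload 3.1 kg.
Tool frame: the origin (TCP) lies between the finger pads; the fingertips stand 19 mm ahead of it and the grasp point (between the pads) is the TCP (bot.finger_overhang is the distance from the TCP to the fingertips, in mm); z points along the fingers, y is the direction in which the jaws open and shut (so a half turn about z gives the same grasp; the last joint's range is limited). The gripper opens to 85 mm and grips with 20 to 120 N. Pads are 22 mm wide; open, the fingers measure 114 mm over their backs; the gripper's body (76 mm by 85 mm) begins 54 mm behind the grasp point. The pads swing forward as they close: fully open they stand 13 mm farther back than shut.
Start: joints at [-83.812, 2.75, 5.684, 92.934, 0, 82.678], TCP at [122.636, -510.468, 250.312] pointing down, gripper open.
Joint ranges: [-166.93, 166.93], [-56.73, 111.36], [-69.38, 81.34], [-121.58, 131.49], [-85.45, 84.26], [-180, 180]. Speed limits (degrees/s): [159.86, 159.86, 180, 180, 180, 180].

## Interface

Orientations are given as a 3x3 rotation matrix whose columns are the frame's x, y, z axes.
In Python, from bench import bot gives the robot as it stands. The module is installed in compiled form; this text tells all that it offers.
- The arm moves only by the tool carry_out, never from a script. Its argument "moves" is one flat list of numbers, 6 for each row, row after row: the shift along the tool's x, y, z in units of 500 mm (1.0 is 500 mm), then the turn, a rotation vector about the tool's x, y, z in units of 60 degrees (1.0 is 60 degrees). A call has 1 to 5 rows; each row is the pose to reach, as a shift and turn from the pose commanded when the call began, along the tool's axes at that moment; what a row does not reach only later rows make up. A row lasts 1/8 s, in which the tool goes at most 62.5 mm and 10.7 degrees, less where a joint would pass 70% of its speed; a pose out of reach is approached as far as the arm can. A call with a number of a shift or a turn outside -1 to 1 is refused whole. A call with a gripper value outside its range is refused whole. "fingers" is the finger opening in mm, from 0 to 85.4, set as the call begins (left out, the last holds). The fingers move at their own pace and stop on an object; "newtons" is the grip in N (left out, the last holds). Time passes only in rows, so rows that repeat a pose let the fingers close. It gives the time, the measured TCP pose, the force and the opening at its end, in the units of the state.
- bot.state(): the state, without advancing time (a new reading comes with each control period).
- bot.get_image(name): name is "scene" or "top" or "wrist"; returns the picture (420x560x3 uint8, red, green, blue); there is no depth.
- bot.get_calibration(name): a dict with "intrinsics" (3x3 intrinsics, pixels), "k1" (the pictures are not rectified: a ray, as slopes to the right and down, at radius r is drawn at 1 + k1 r^2 times it, then the intrinsics apply), "R" (3x3) and "t" (3): a world point X has camera coordinates R X + t. Camera axes: x right, y down, z forward; pixel columns grow to the right and rows downward; lengths in mm; the calibration is good to about 2 mm. A picture is of the moment at which its call begins: read the wrist's pose just before it. get_calibration takes no time and is no camera call; for the wrist camera it gives the pose at the moment of the call.
- bot.hand_in(): hands the job in, once; it reports no verdict.
The state is a dict: "t": time; "joint_positions": joint angles; "qvel": joint speeds; "joint_efforts": joint torques, N m; "ee_pos": TCP position; "eef_rot": TCP orientation; "contact_force": force on the tool from outside, world axes, zero at the start; "torque": the same for the moment, N m; "gripper_width": opening from 0.0 (shut) to 1.0 (fully open).
Only numpy, scipy, OpenCV 4.12 (cv2) and the standard library are available. Lean on these libraries where they do the work, as an engineer would, in place of code of your own. Each camera call takes 0.05 s, during which the arm holds its last target.

## Task

Swing the folded red crank handle of the bearing tipper fully up to its upright working stop, then use the upright handle to crank counter-clockwise (seen from above) all the way until the tray is fully tipped and its five bearings have dropped into the grey bin; leave the handle upright and the tray tipped. Use light pushes only: do not grip the crank or its handle hard or force them against their stops. Do not touch the tray or its gate, and leave the green capsule, the yellow toe stop and the socket wrench as they are.

Things in the scene. Friction and masses are not known exactly. Their poses are not given: they have to be found in the camera images.
- tipper: blue gearbox, 110 x 110 mm, 85 mm high (foot 130 x 130 mm), fixed; origin on the table under the vertical crank axis, own z up. On its -y side is the tray stand: a blue housing at x -40 to 20, y -80 to -110 mm and a dark post at x -50 to 10, y -315 to -335 mm, both 145 mm high, joined by a low rail
- tray_pivot (a point): centre of the tray's floor, on its pivot line along the tipper's y, 130 mm above the table, at the tipper's own x 0, y -210 mm. Aluminium tray 140 mm along x, 150 mm along y, walls 30 mm high; a steel gate hangs at its +x end and swings open by itself. As the tray tips its +x end sinks and its -x end rises to about 215 mm
- hub (a point): point on the vertical crank axis, 100 mm above the table, at the underside of the steel crank arm (arm 24 mm wide, 8 mm thick; hub disc 34 mm across, 10 mm thick)
- crank (a joint): crank angle, rad, about the vertical axis, growing counter-clockwise from above. 0: the arm points from the hub along the tipper's own +x. Starts between 0 and 0.25; hard stop at 2.9 (lower stop -0.2). Friction about 0.15 N m: stays where it is left. Geared to the tray
- tray (a joint): tray tilt, rad: 0 level, tipping down at its +x end; driven by the crank: tilt = 0.41 x crank angle (1.19 at the crank's stop)
- handle_hinge (a point): centre of the handle's hinge pin, at the outer end of the crank arm, 90 mm from the hub axis and 122 mm above the table; the pin is horizontal, square to the arm
- handle (a joint): handle fold angle, rad: 0 folded flat along the arm with its free end over the hub; pi/2 upright, against its hard stop (working position). Starts at 0 to 0.2. Stiff hinge, friction about 0.15 N m (handle about 100 g): stays where it is left
- handle_end (a point): tip of the handle's rounded free end, on its centre line, 95 mm from the hinge pin. The red grip is a round bar 22 mm in diameter covering the last 81 mm; when upright its top is 217 mm above the table. Folded it lies 3 mm above the arm
- tab (a point): middle of the outer edge, upper face, of the yellow kick tab: a flat plate 24 mm wide and 6 mm thick, rigid with the handle and on the other side of the hinge pin, reaching outward from 4 to 40 mm beyond the pin. Pressing it down raises the handle; with the handle upright the tab points down
- bin: grey open bin, 200 x 190 mm (x, y), 45 mm high, walls 4 mm, fixed under the tray's discharge end; origin at the centre of its underside, axes parallel to the tipper's
- capsule: green cleaning capsule with cap, 68 mm across and 102 mm tall, standing; origin at the centre of its underside. Bystander
- toe_stop: yellow rubber toe stop, 54 mm across and 62 mm tall with its stem up, standing; origin at the centre of its underside. Bystander
- wrench: chrome socket wrench lying along its own x, 184 mm long, 32 mm wide at the socket, 22 mm high; origin on the table under its middle. Bystander
- bearing0: shiny steel skate bearing, 22 mm across, 7 mm thick, 12 g, lying flat in the tray in a row behind the gate; origin at the centre of its underside
- bearing1: shiny steel skate bearing, 22 mm across, 7 mm thick, 12 g, lying flat in the tray in a row behind the gate; origin at the centre of its underside
- bearing2: shiny steel skate bearing, 22 mm across, 7 mm thick, 12 g, lying flat in the tray in a row behind the gate; origin at the centre of its underside
- bearing3: shiny steel skate bearing, 22 mm across, 7 mm thick, 12 g, lying flat in the tray in a row behind the gate; origin at the centre of its underside
- bearing4: shiny steel skate bearing, 22 mm across, 7 mm thick, 12 g, lying flat in the tray in a row behind the gate; origin at the centre of its underside

How it is judged (in metres and radians):
On the way, in this order (a step that is already met when the one before it is completed fails the run):
1. the handle is fully up at its working stop while the crank is not yet turned (value of joint handle above 1.48 rad and value of joint crank below 0.9 rad), for 0.2 s.
2. the crank is turned fully round with the handle still up (value of joint crank above 2.7 rad and value of joint handle above 1.46 rad), for 0.1 s.
At the end, for the whole second after the job is handed in: The handle is upright (over 1.46 rad), the crank is past 2.6 rad so the tray is tipped, and all five bearings lie at rest inside the grey bin (value of joint handle above 1.46 rad and value of joint crank above 2.6 rad and x of bearing0 in the frame of bin between -0.1 and 0.1 m and y of bearing0 in the frame of bin between -0.095 and 0.095 m and z of bearing0 in the frame of bin between -0.004 and 0.045 m and linear speed of each of bearing0, bearing1, bearing2, bearing3, bearing4 below 0.03 m/s and x of bearing1 in the frame of bin between -0.1 and 0.1 m and y of bearing1 in the frame of bin between -0.095 and 0.095 m and z of bearing1 in the frame of bin between -0.004 and 0.045 m and x of bearing2 in the frame of bin between -0.1 and 0.1 m and y of bearing2 in the frame of bin between -0.095 and 0.095 m and z of bearing2 in the frame of bin between -0.004 and 0.045 m and x of bearing3 in the frame of bin between -0.1 and 0.1 m and y of bearing3 in the frame of bin between -0.095 and 0.095 m and z of bearing3 in the frame of bin between -0.004 and 0.045 m and x of bearing4 in the frame of bin between -0.1 and 0.1 m and y of bearing4 in the frame of bin between -0.095 and 0.095 m and z of bearing4 in the frame of bin between -0.004 and 0.045 m); the robot touches nothing.
It fails at once if the crank turned past 0.9 rad with its handle not yet unfolded (under 1.2 rad) (value of joint crank above 0.9 rad and value of joint handle below 1.2 rad).
It fails at once if the crank or its handle gripped hard or forced: over 40 N from the fingers (contact force between the fingers and crank above 40 N).
It fails at once if the robot pushes the tray or its gate (over 1 N) (contact force between any of the fingers, the arm and tray above 1 N).
It fails at once if a bystander moved by more than 20 mm or tipped over (distance of any of capsule, toe_stop, wrench from where it was at the start of the episode above 0.02 m or angle between any of capsule, toe_stop, wrench's own z axis and vertical above 0.4 rad).
It also fails if it takes over 59 s, if anything falls off the work surface, if the arm or the gripper's body presses on something with over 40 N, if the wrist force passes 120 N, or if a joint passes its speed limit or range.

## Working session

There is one attempt and no reset: what is moved stays moved. The work goes in short steps, Python scripts to look and compute and a tool call to move; the robot and the scene stay as the last step left them, time stands still between calls to the robot, and variables do not carry over. Pictures are saved under pics/ and viewed, and the job is handed in when it is done.

Besides the shell and the picture viewer there is one more tool, called as a command line: name --argument value ..., lists and objects as JSON in quotes. carry_out: Moves the arm, as the interface text tells. Its arguments: {"type":"object","properties":{"moves":{"type":"array","items":{"type":"number","minimum":-1,"maximum":1}},"fingers":{"type":"number"},"newtons":{"type":"number"}},"required":["moves"]}

```bash
mkdir -p pics; python3 - <<'E'
from bench import bot
import cv2
for n in ["scene","top","wrist"]:
    c=bot.get_calibration(n); print(n,c)
    im=bot.get_image(n); cv2.imwrite(f"pics/{n}0.png",im[:,:,::-1])
print(bot.state())
E
```

```text
scene {'intrinsics': array([[482.74547949,   0.        , 280.71273656],
       [  0.        , 482.74547949, 209.39042194],
       [  0.        ,   0.        ,   1.        ]]), 'k1': -0.012608453876200392, 'R': array([[ 0.36452609,  0.93117079, -0.00645753],
       [ 0.73529679, -0.29208833, -0.61157422],
       [-0.57136622,  0.21818656, -0.79116071]]), 't': array([-309.82181301, -312.98038737, 1476.6683742 ])}
top {'intrinsics': array([[450.86474553,   0.        , 279.64826898],
       [  0.        , 450.86474553, 207.06011727],
       [  0.        ,   0.        ,   1.        ]]), 'k1': -0.02994353297724487, 'R': array([[-0.01204469, -0.9993808 , -0.03305971],
       [-0.99052835,  0.01644748, -0.13631976],
       [ 0.1367791 ,  0.03110465, -0.99011311]]), 't': array([134.26975764, 542.52106517, 862.74338948])}
wrist {'intrinsics': array([[299.23680693,   0.        , 274.55384132],
       [  0.        , 299.23680693, 204.63983026],
       [  0.        ,   0.        ,   1.        ]]), 'k1': -0.003598546376796701, 'R': array([[ 0.23362402, -0.97232505, -0.00195197],
       [-0.9183055
[... 241 characters left out ...]
01,
        5.05848976e-04,  8.26772940e+01]), 'qvel': array([-0.02598313, -0.12170554,  0.28336902, -0.03482709,  0.01333107,
        0.02341246]), 'joint_efforts': array([ 2.60437038e-03, -3.39258957e+01,  3.20423949e+01,  1.53959164e-02,
       -4.25392159e-05,  7.00798193e-07]), 'ee_pos': array([ 122.58505429, -510.03107135,  249.36548041]), 'eef_rot': array([[ 9.72330182e-01,  2.33610743e-01, -1.93575047e-04],
       [ 2.33610691e-01, -9.72328420e-01,  1.86756588e-03],
       [ 2.48064933e-04, -1.86111187e-03, -9.99998237e-01]]), 'contact_force': array([ 0.01066815,  0.75973092, -0.90116705]), 'torque': array([ 0.00603887, -0.00423415, -0.04024541]), 'gripper_width': 0.9995774864767906}
```

View pics/scene0.png

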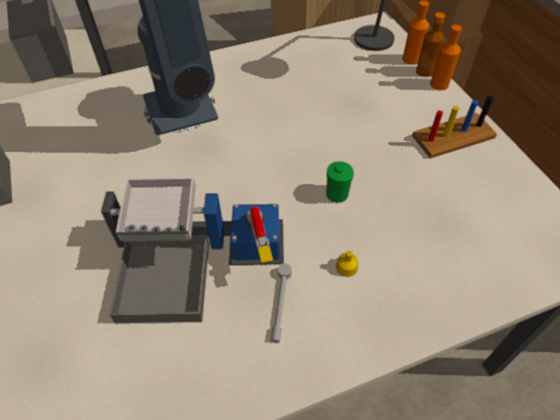

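View pics/top0.png

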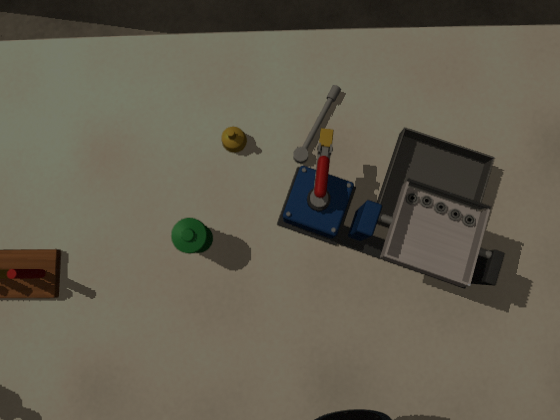

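View pics/wrist0.png

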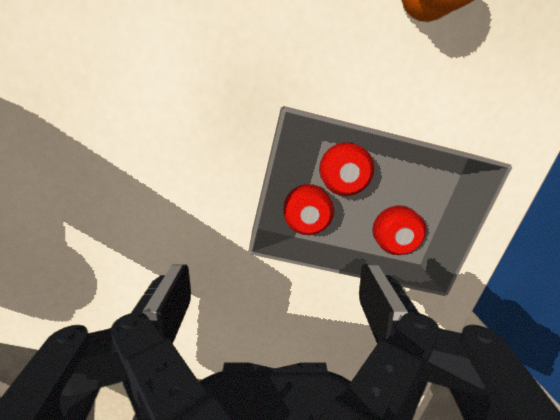

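The top view shows the tipper at about (318,200) with the crank pointing up the image (+x) and the tab at (327,135). The wrench is at (318,125), the toe stop at (234,139), the capsule at (190,236), and the tray and bin are to the right. I'll enlarge both views to measure them.

```bash
python3 - <<'E'
import cv2
a=cv2.imread("pics/top0.png")[70:270,210:410+60]
cv2.imwrite("pics/topc.png",cv2.resize(a,None,fx=3,fy=3,interpolation=cv2.INTER_CUBIC))
a=cv2.imread("pics/scene0.png")[170:350,190:370]
cv2.imwrite("pics/scenec.png",cv2.resize(a,None,fx=3.3333,fy=3.3333,interpolation=cv2.INTER_CUBIC))
E
```

```text
(no output)
```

View pics/topc.png

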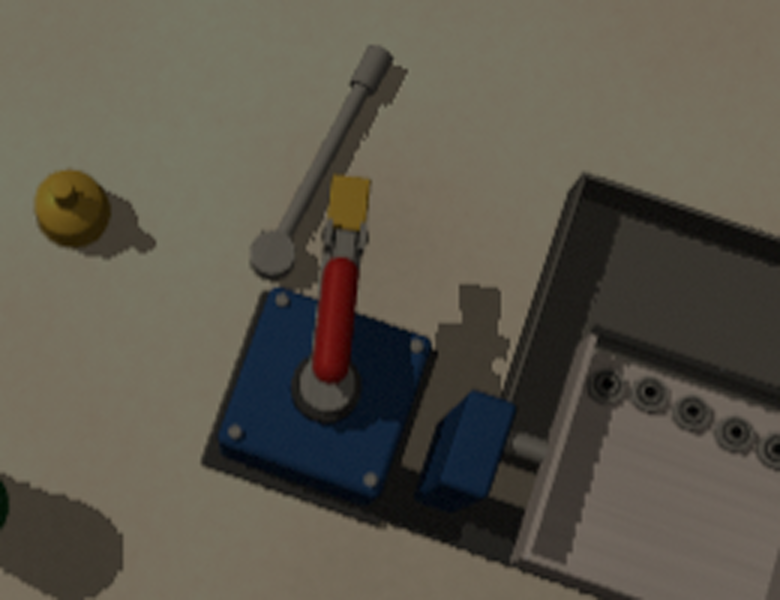

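View pics/scenec.png

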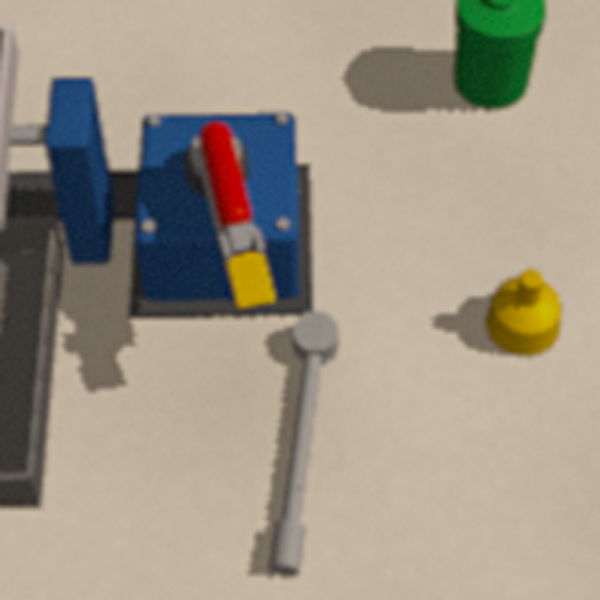

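```bash
cat > h.py <<'E'
import numpy as np, cv2
from bench import bot
def proj(c,X):
    p=(c["R"]@np.atleast_2d(X).T).T+c["t"]; s=p[:,:2]/p[:,2:]
    r2=(s**2).sum(1,keepdims=True); s=s*(1+c["k1"]*r2)
    return s*c["intrinsics"][0,0]+c["intrinsics"][:2,2]
def model(P):
    x,y,yaw,cr,ha,s=P
    def W(p): 
        c,sn=np.cos(yaw),np.sin(yaw); return np.array([x+c*p[0]-sn*p[1],y+sn*p[0]+c*p[1],p[2]])
    def A(r,w,z): # arm frame
        return W([r*np.cos(cr)-w*np.sin(cr),r*np.sin(cr)+w*np.cos(cr),z])
    def H(a,w,n): # along from pin toward free end a, normal n (up when folded)
        return A(90-a*np.cos(ha)+n*np.sin(ha)*1, w, 122+a*np.sin(ha)+n*np.cos(ha))
    d={}
    for n,sx,sy in [("fl",1,1),("fr",1,-1),("br",-1,-1),("bl",-1,1)]:
        d["c"+n]=W([55*sx,55*sy,85]); d["s"+n]=W([s*sx,s*sy,86])
    d["hub"]=W([0,0,110]); d["tabL"]=H(-40,12,3); d["tabR"]=H(-40,-12,3)
    d["tip"]=H(95-11,0,0)
    return d
E
cat > fit.py <<'E'
from h import *
from scipy.optimize import least_squares
def T(x,y): return np.array([210+(x+.5)/3-.5,70+(y+.5)/3-.5])
def S(x,y): k=3.3333; return np.array([190+(x+.5)/k-.5,170+(y+.5)/k-.5])
top={"cfl":T(268,290),"cfr":T(434,347),"cbr":T(378,499),"sfl":T(282,299),"sfr":T(416,345),"sbr":T(370,480),"sbl":T(234,431),"hub":T(325,385),"tabL":T(331,178),"tabR":T(370,180),"tip":T(331,365)}
sc={"cbr":S(143,113),"cbl":S(297,115),"cfr":S(139,241),"cfl":S(297,241),"sbr":S(153,121),"sbl":S(283,119),"sfr":S(149,225),"sfl":S(283,223),"tabR":S(238,306),"tabL":S(275,299),"tip":S(216,137)}
ct,cs=bot.get_calibration("top"),bot.get_calibration("scene")
def res(P,full=False):
    m=model(P[:6]);r=[];o=[]
    # camera offset nuisance, ~2mm => ~1px
    for c,obs,off in ((ct,top,P[6:8]),(cs,sc,P[8:10])):
        for k,v in obs.items():
            e=proj(c,m[k])[0]+off-v; r+=list(e); o.append((k,e.round(1)))
    r+=list(np.array(P[6:10])/0.7)
    return o if full else np.array(r)
c=ct; 
s=least_squares(res,[500,-100,-.33,.2,.1,46,0,0,0,0],x_scale=[10,10,.1,.1,.1,5,1,1,1,1])
print(s.x.round(3),s.cost)
for o in res(s.x,True): print(*o)
m=model(s.x[:6]); print({k:v.round(0) for k,v in m.items()})
E
python3 fit.py
```

```text
[ 5.51763e+02  5.28830e+01 -3.60000e-01  2.22000e-01  1.63000e-01
  4.50850e+01  1.36000e-01  6.87000e-01  4.22000e-01  9.82000e-01] 16.47351601486607
cfl [ 1.1 -2.5]
cfr [ 0.2 -2.6]
cbr [0.1 1. ]
sfl [-0.4  0.8]
sfr [-0.4  1. ]
sbr [-0.5  0.6]
sbl [-0.4  0.8]
hub [ 0.4 -0.1]
tabL [ 0.1 -0.9]
tabR [-0.  -0.1]
tip [-0.4  0.4]
cbr [-0.4 -0.6]
cbl [-0.  -1.8]
cfr [-1.7 -0.2]
cfl [ 0.5 -1. ]
sbr [0.5 0. ]
sbl [-0.   0.1]
sfr [-0.   0.6]
sfl [0.2 0.6]
tabR [0.  0.5]
tabL [0.2 0.3]
tip [ 0.  -0.5]
{'cfl': array([623.,  85.,  85.]), 'sfl': array([610.,  79.,  86.]), 'cfr': array([584., -18.,  85.]), 'sfr': array([578.,  -5.,  86.]), 'cbr': array([481.,  21.,  85.]), 'sbr': array([494.,  27.,  86.]), 'cbl': array([520., 124.,  85.]), 'sbl': array([525., 111.,  86.]), 'hub': array([552.,  53., 110.]), 'tabL': array([682.,  47., 118.]), 'tabR': array([679.,  23., 118.]), 'tip': array([559.,  52., 136.])}
```

```bash
cat > go.py <<'E'
import sys; from h import *
from scipy.spatial.transform import Rotation as Ro
# usage go.py x y z yaw(deg of tool x)
def go(x,y,z,yaw,s=None):
    s=s or bot.state(); R=s["eef_rot"]; p=s["ee_pos"]
    a=np.radians(yaw); T=np.array([[np.cos(a),np.sin(a),0],[np.sin(a),-np.cos(a),0],[0,0,-1]])
    print("t",round(s["t"],2),"pos",p.round(1),"F",s["contact_force"].round(1),"j",s["joint_positions"].round(0))
    print("shift",(R.T@(np.array([x,y,z])-p)/500).round(3),"turn",(Ro.from_matrix(R.T@T).as_rotvec(degrees=True)/60).round(3))
if __name__=="__main__": print(bot.finger_overhang); go(*map(float,sys.argv[1:5]))
E
python3 go.py 305 -328 250 66.4
```

```text
19.0
t 0.15 pos [ 122.6 -510.   249.4] F [ 0.   0.8 -0.9] j [-84.   3.   6.  93.   0.  83.]
shift [ 0.44  -0.269 -0.001] turn [-0.002 -0.001 -0.882]
```

carry_out --moves '[0.44, -0.269, 0, 0, 0, -0.88, 0.44, -0.269, 0, 0, 0, -0.88, 0.44, -0.269, 0, 0, 0, -0.88, 0.44, -0.269, 0, 0, 0, -0.88, 0.44, -0.269, 0, 0, 0, -0.88]' --fingers 0 --newtons 20

```text
t: 0.78
ee_pos: [307.3, -325.2, 250.2]
eef_rot: [[0.391, 0.92, 0.001], [0.92, -0.391, 0.001], [0.001, 0.0, -1.0]]
contact_force: [-1.0, -1.0, -0.1]
gripper_width: 0.003
```

```bash
python3 go.py 488 -146 250 119.3
```

```text
19.0
t 0.78 pos [ 307.3 -325.2  250.2] F [-1.  -1.  -0.1] j [-55.  -9.  -5.  93.   0.  58.]
shift [0.471 0.193 0.001] turn [ 0.001 -0.001 -0.872]
```

carry_out --moves '[0.471, 0.193, 0, 0, 0, -0.875, 0.471, 0.193, 0, 0, 0, -0.875, 0.471, 0.193, 0, 0, 0, -0.875, 0.471, 0.193, 0, 0, 0, -0.875, 0.471, 0.193, 0, 0, 0, -0.875]'

```text
t: 1.4
ee_pos: [490.1, -147.9, 249.3]
eef_rot: [[-0.492, 0.87, -0.001], [0.87, 0.492, 0.001], [0.002, 0.0, -1.0]]
contact_force: [-1.0, -0.8, -0.1]
gripper_width: 0.0
```

```bash
python3 go.py 670.6 36.4 220 172.1
```

```text
19.0
t 1.4 pos [ 490.1 -147.9  249.3] F [-1.  -0.8 -0.1] j [-24.   1.   4.  93.   0.  36.]
shift [0.143 0.496 0.059] turn [ 0.001 -0.001 -0.877]
```

carry_out --moves '[0.143, 0.496, 0.02, 0, 0, -0.877, 0.143, 0.496, 0.03, 0, 0, -0.877, 0.143, 0.496, 0.05, 0, 0, -0.877, 0.143, 0.496, 0.06, 0, 0, -0.877, 0.143, 0.496, 0.06, 0, 0, -0.877]'

```text
t: 2.02
ee_pos: [671.8, 34.3, 215.4]
eef_rot: [[-0.99, 0.139, -0.006], [0.139, 0.99, 0.001], [0.006, 0.0, -1.0]]
contact_force: [-1.3, -0.6, 0.1]
gripper_width: 0.007
```

```bash
python3 - <<'E'
from go import *
go(670.6,36.4,150,172.1)
for n in ["scene","top","wrist"]:
    im=bot.get_image(n)[:,:,::-1]; 
    if n=="scene": im=cv2.resize(im[120:330,150:390],None,fx=2.5,fy=2.5)
    if n=="top": im=cv2.resize(im[70:270,210:450],None,fx=2.5,fy=2.5)
    cv2.imwrite(f"pics/{n}1.png",im)
E
```

```text
t 2.02 pos [671.8  34.3 215.4] F [-1.3 -0.6  0.1] j [-3. 26. 29. 94.  0.  5.]
shift [0.002 0.004 0.131] turn [ 0.    -0.006 -0.002]
```

View pics/scene1.png

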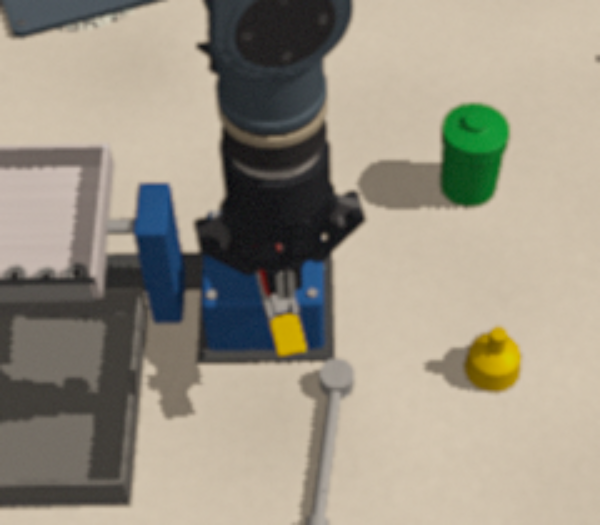

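View pics/wrist1.png

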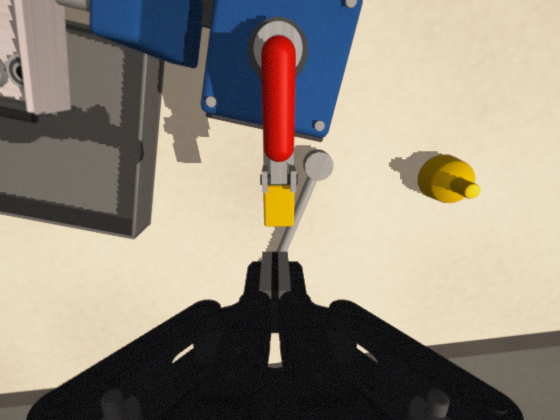

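The wrist view shows the tab at (279,205) and the handle vertical at columns 263–297, in line with the fingers at column 275. I'll check the model against this view.

```bash
python3 - <<'E'
from go import *
c=bot.get_calibration("wrist")
m=model([551.8,52.9,-.36,.222,.163,45.1])
for k in ["tabL","tabR","hub","tip","sfl","sfr"]: print(k,proj(c,m[k])[0].round(1))
s=bot.state(); print("tips",proj(c,s["ee_pos"]+19*s["eef_rot"][:,2]))
E
```

```text
tabL [295.7 223.3]
tabR [266.  223.7]
hub [279.4  45.9]
tip [280.1  51.4]
sfl [320.6 123. ]
sfr [212.6  99.1]
tips [[274.39861278 265.98576335]]
```

The model agrees with the wrist view to about 1 px. Descending onto the tab.

carry_out --moves '[0.002, 0.004, 0.07, 0, -0.006, -0.002, 0.002, 0.004, 0.13, 0, -0.006, -0.002, 0.002, 0.004, 0.14, 0, -0.006, -0.002, 0.002, 0.004, 0.14, 0, -0.006, -0.002]'

```text
t: 2.68
ee_pos: [670.1, 32.0, 151.4]
eef_rot: [[-0.989, 0.149, 0.007], [0.149, 0.989, -0.001], [-0.007, -0.0, -1.0]]
contact_force: [0.4, 0.4, 1.1]
gripper_width: -0.0
```

```bash
python3 go.py 670.6 36.4 130 172.1
```

```text
19.0
t 2.67 pos [670.1  32.  151.4] F [0.4 0.4 1.1] j [-3. 24. 20. 85. -0.  6.]
shift [0.001 0.009 0.043] turn [-0.     0.007 -0.011]
```

carry_out --moves '[0, 0.009, 0.02, 0, 0.007, -0.011, 0, 0.009, 0.02, 0, 0.007, -0.011]'

```text
t: 2.92
ee_pos: [672.1, 37.6, 141.5]
eef_rot: [[-0.991, 0.135, 0.002], [0.135, 0.991, 0.0], [-0.002, 0.0, -1.0]]
contact_force: [-0.2, -0.5, -0.1]
gripper_width: 0.002
```

```bash
python3 go.py 670.6 36.4 130 172.1
```

```text
19.0
t 2.92 pos [672.1  37.6 141.5] F [-0.2 -0.5 -0.1] j [-3. 25. 20. 85.  0.  5.]
shift [ 0.003 -0.003  0.023] turn [0.    0.002 0.002]
```

carry_out --moves '[0.002, -0.003, 0.01, 0, 0.002, 0.002, 0.002, -0.003, 0.02, 0, 0.002, 0.002, 0.002, -0.003, 0.03, 0, 0.002, 0.002, 0.002, -0.003, 0.04, 0, 0.002, 0.002]'

```text
t: 3.42
ee_pos: [672.3, 36.1, 124.9]
eef_rot: [[-0.99, 0.138, 0.005], [0.138, 0.991, 0.0], [-0.005, 0.001, -1.0]]
contact_force: [0.6, -0.1, 8.6]
gripper_width: -0.002
```

```bash
python3 - <<'E'
from go import *
go(670.6,36.4,107,172.1)
im=bot.get_image("wrist")[:,:,::-1]; cv2.imwrite(f"pics/wrist2.png",im)
E
```

```text
t 3.42 pos [672.3  36.1 124.9] F [ 0.6 -0.1  8.6] j [-3. 25. 18. 83.  0.  5.]
shift [0.004 0.    0.036] turn [ 0.001  0.005 -0.   ]
```

View pics/wrist2.png

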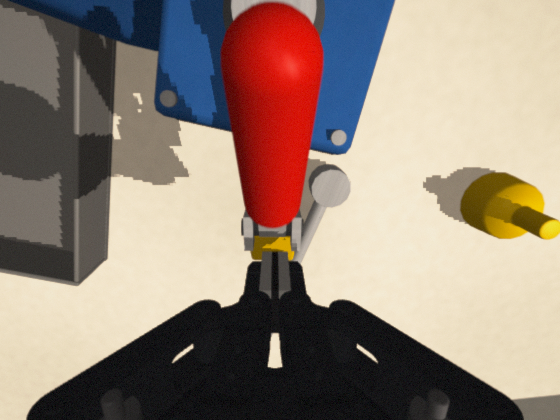

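```bash
python3 - <<'E'
from go import *
c=bot.get_calibration("wrist")
for th in np.arange(.3,1.2,.1):
    a=th;cr=.222-.36
    P=lambda l:[551.8+(90-l*np.cos(a))*np.cos(cr),52.9+(90-l*np.cos(a))*np.sin(cr),122+l*np.sin(a)]
    # end sphere: center + radius px
    C=np.array(P(84)); z=(c["R"]@C+c["t"])[2]
    print(round(th,1),proj(c,C)[0].round(0),"r",round(11/z*299),"start",proj(c,np.array(P(14)))[0].round(0))
E
```

```text
0.3 [275.   1.] r 38 start [275. 200.]
0.4 [275.   5.] r 42 start [275. 202.]
0.5 [275.  13.] r 45 start [275. 204.]
0.6 [275.  27.] r 49 start [275. 207.]
0.7 [275.  47.] r 52 start [275. 210.]
0.8 [275.  74.] r 55 start [275. 213.]
0.9 [275. 109.] r 59 start [275. 216.]
1.0 [275. 149.] r 61 start [275. 220.]
1.1 [275. 195.] r 63 start [275. 223.]
```

The handle end sits at about (272,53) with a radius of about 50 px, so the handle is at roughly 0.72 rad and the force is 8.6 N. Pressing the tab further would make the bar hit the gripper body. I'll lift off, go over to the hub side and push the bar outward from there.

carry_out --moves '[-0.004, 0, -0.12, 0, 0.005, 0, -0.004, 0, -0.24, 0, 0.005, 0, 0.12, 0, -0.26, 0, 0.005, 0, 0.24, 0, -0.26, 0, 0.005, 0, 0.246, 0, -0.26, 0, 0.005, 0]'

```text
t: 4.1
ee_pos: [543.1, 53.7, 249.3]
eef_rot: [[-0.991, 0.136, -0.015], [0.136, 0.991, 0.001], [0.015, -0.001, -1.0]]
contact_force: [1.0, -0.6, -0.4]
gripper_width: 0.0
```

```bash
python3 - <<'E'
from go import *
go(549.8,53.2,184,172.1)
for n in ["scene","top","wrist"]:
    im=bot.get_image(n)[:,:,::-1]; 
    if n=="scene": im=cv2.resize(im[120:330,150:390],None,fx=2.5,fy=2.5)
    if n=="top": im=cv2.resize(im[70:270,210:450],None,fx=2.5,fy=2.5)
    cv2.imwrite(f"pics/{n}3.png",im)
E
```

```text
t 4.1 pos [543.1  53.7 249.3] F [ 1.  -0.6 -0.4] j [-1.  7. 10. 94.  0.  6.]
shift [-0.015  0.001  0.13 ] turn [-0.001 -0.014  0.001]
```

View pics/scene3.png

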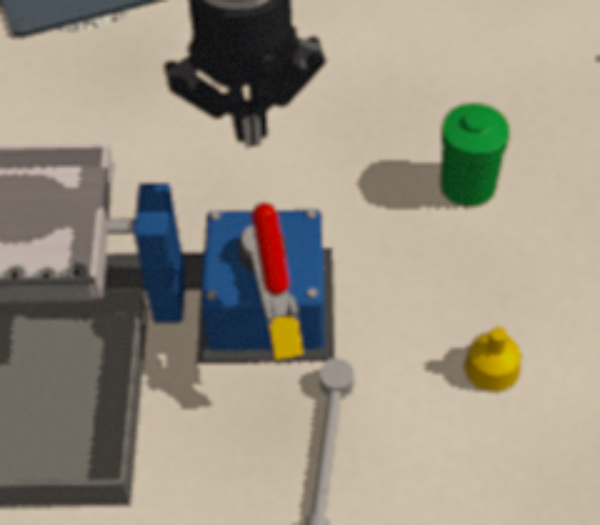

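View pics/top3.png

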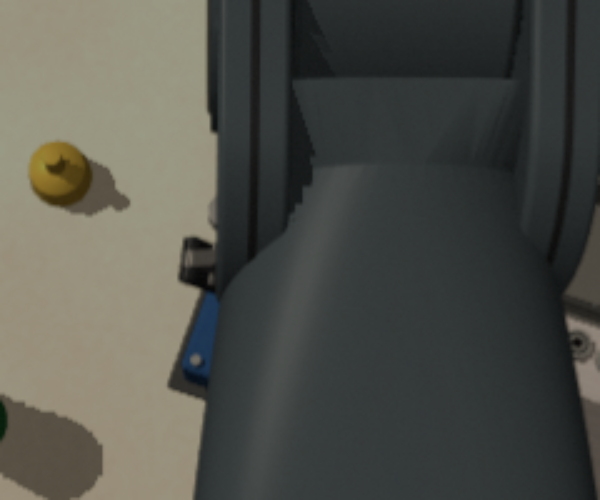

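```bash
python3 - <<'E'
from go import *
c=bot.get_calibration("scene")
for th in np.arange(0,1.2,.1):
    m=model([551.8,52.9,-.36,.222,th,45])
    print(round(th,1),*[((proj(c,m[k])[0]+[.4,1]-[150,120])*2.5).round(0) for k in ["tip","tabL","tabR"]])
E
```

```text
0.0 [262. 234.] [306. 345.] [277. 351.]
0.1 [261. 229.] [306. 348.] [278. 354.]
0.2 [261. 224.] [306. 350.] [278. 356.]
0.3 [261. 220.] [306. 352.] [278. 358.]
0.4 [261. 217.] [306. 353.] [278. 359.]
0.5 [262. 215.] [305. 354.] [277. 360.]
0.6 [262. 214.] [305. 354.] [277. 360.]
0.7 [263. 213.] [304. 354.] [277. 360.]
0.8 [264. 214.] [304. 354.] [276. 360.]
0.9 [265. 216.] [303. 353.] [276. 359.]
1.0 [267. 218.] [302. 352.] [275. 357.]
1.1 [268. 222.] [302. 350.] [274. 355.]
```

View pics/wrist3.png

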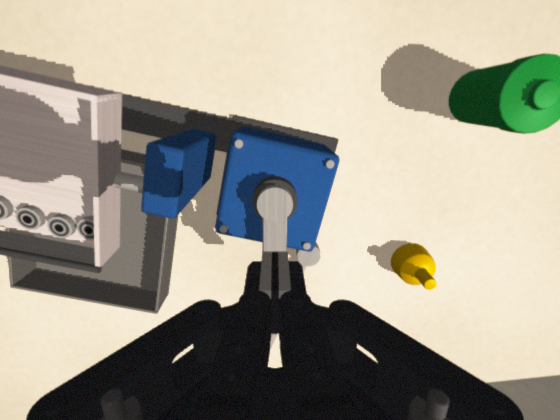

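The scene view has the handle end at about (264,213) in the crop, which fits 0.7 rad. Descending on the hub side.

carry_out --moves '[-0.012, 0.001, 0.06, 0, -0.014, 0.001, -0.012, 0.001, 0.12, 0, -0.014, 0.001, -0.012, 0.001, 0.135, 0, -0.014, 0.001, -0.012, 0.001, 0.135, 0, -0.014, 0.001]'

```text
t: 4.75
ee_pos: [554.6, 52.4, 183.2]
eef_rot: [[-0.99, 0.139, 0.006], [0.139, 0.99, -0.001], [-0.006, -0.0, -1.0]]
contact_force: [-0.2, -0.4, 0.1]
gripper_width: -0.002
```

```bash
python3 go.py 551.8 52.9 184 172.1
```

```text
19.0
t 4.75 pos [554.6  52.4 183.2] F [-0.2 -0.4  0.1] j [-1.  7.  2. 85. -0.  7.]
shift [ 0.006  0.    -0.002] turn [-0.     0.006 -0.001]
```

carry_out --moves '[-0.02, 0, 0, 0, 0.006, 0, -0.04, 0, 0, 0, 0.006, 0, -0.06, 0, 0, 0, 0.006, 0, -0.08, 0, 0, 0, 0.006, 0, -0.1, 0, 0, 0, 0.006, 0]'

```text
t: 5.38
ee_pos: [604.6, 45.4, 184.1]
eef_rot: [[-0.99, 0.139, 0.001], [0.139, 0.99, -0.0], [-0.001, -0.0, -1.0]]
contact_force: [-2.0, -0.4, -0.5]
gripper_width: -0.006
```

```bash
python3 - <<'E'
from go import *
go(619.2,43.5,184,172.1)
for n in ["scene"]:
    im=bot.get_image(n)[:,:,::-1]; 
    im=cv2.resize(im[120:330,150:390],None,fx=2.5,fy=2.5)
    cv2.imwrite(f"pics/{n}4.png",im)
E
```

```text
t 5.38 pos [604.6  45.4 184.1] F [-2.  -0.4 -0.5] j [-2. 15. 11. 87. -0.  6.]
shift [-0.029  0.     0.   ] turn [-0.     0.001 -0.001]
```

View pics/scene4.png

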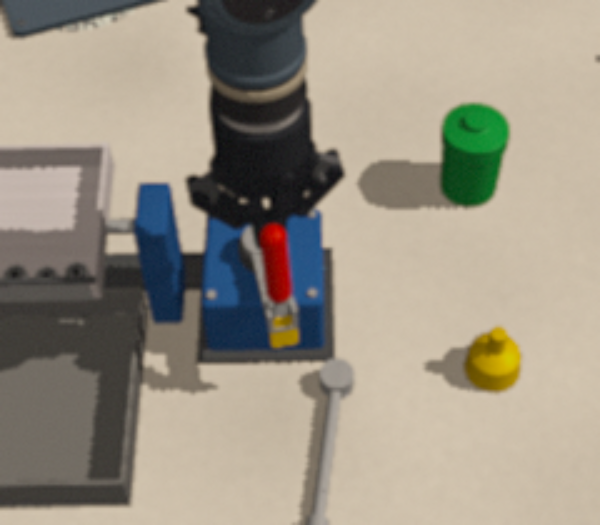

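The handle is going up under about 2 N. I'll creep on to the stop.

carry_out --moves '[-0.01, 0, 0, 0, 0, 0, -0.018, 0, 0, 0, 0, 0, -0.026, 0, 0, 0, 0, 0, -0.026, 0, 0, 0, 0, 0]'

```text
t: 5.92
ee_pos: [616.6, 43.8, 183.3]
eef_rot: [[-0.99, 0.139, 0.001], [0.139, 0.99, 0.0], [-0.001, 0.0, -1.0]]
contact_force: [-0.4, 0.6, -0.7]
gripper_width: -0.0
```

carry_out --moves '[-0.003, 0, 0, 0, 0, 0, -0.003, 0, 0, 0, 0, 0]'

```text
t: 6.18
ee_pos: [617.7, 43.8, 183.6]
eef_rot: [[-0.99, 0.138, 0.0], [0.138, 0.99, 0.0], [-0.0, 0.0, -1.0]]
contact_force: [-0.8, -0.5, 0.7]
gripper_width: 0.0
```

carry_out --moves '[-0.003, 0, 0, 0, 0, 0, -0.003, 0, 0, 0, 0, 0]'

```text
t: 6.42
ee_pos: [619.3, 43.4, 183.6]
eef_rot: [[-0.99, 0.139, 0.0], [0.139, 0.99, -0.0], [-0.0, -0.0, -1.0]]
contact_force: [-1.5, -0.4, 1.1]
gripper_width: -0.001
```

carry_out --moves '[-0.003, 0, 0, 0, 0, 0, -0.003, 0, 0, 0, 0, 0]'

```text
t: 6.68
ee_pos: [620.1, 43.0, 183.2]
eef_rot: [[-0.99, 0.139, -0.002], [0.139, 0.99, -0.001], [0.001, -0.001, -1.0]]
contact_force: [-4.5, -0.5, 0.5]
gripper_width: -0.002
```

```bash
python3 - <<'E'
from go import *
go(619.2,43.5,184,172.1)
c=bot.get_calibration("scene")
for n in ["scene"]:
    im=bot.get_image(n)[:,:,::-1]; 
    im=cv2.resize(im[170:300,200:330],None,fx=4,fy=4,interpolation=cv2.INTER_CUBIC)
    cv2.imwrite(f"pics/{n}5.png",im)
for th in (1.2,1.3,1.4,1.5,1.57):
    m=model([551.8,52.9,-.36,.222,th,45])
    print(th,*[((proj(c,m[k])[0]+[.4,1]-[200,170])*4).round(0) for k in ["tip","tabL","tabR"]])
E
```

```text
t 6.67 pos [620.1  43.  183.2] F [-4.5 -0.5  0.5] j [-2. 17. 14. 87. -0.  6.]
shift [ 0.002  0.001 -0.002] turn [-0.001 -0.001 -0.001]
1.2 [232. 163.] [281. 356.] [238. 365.]
1.3 [235. 172.] [280. 352.] [237. 361.]
1.4 [238. 182.] [278. 347.] [235. 356.]
1.5 [242. 194.] [277. 342.] [234. 351.]
1.57 [244. 203.] [276. 338.] [233. 347.]
```

View pics/scene5.png

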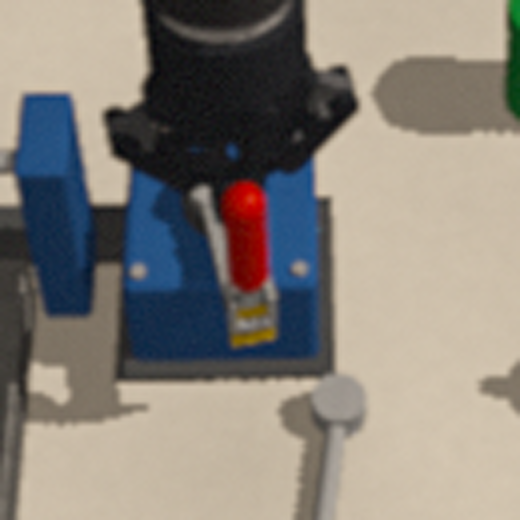

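The handle end is at (243,203) and the tab edge at y≈340–347, matching 1.57 rad, and the force is rising at the stop. I'll give one more light press and hold.

carry_out --moves '[-0.003, 0, 0, 0, 0, 0, -0.003, 0, 0, 0, 0, 0, -0.003, 0, 0, 0, 0, 0]'

```text
t: 7.1
ee_pos: [620.3, 43.1, 182.7]
eef_rot: [[-0.99, 0.139, -0.005], [0.139, 0.99, 0.0], [0.005, -0.001, -1.0]]
contact_force: [-7.2, -1.2, 1.9]
gripper_width: -0.002
```

carry_out --moves '[0.02, 0, -0.06, 0, 0, 0, 0.02, 0, -0.12, 0, 0, 0, 0.02, 0, -0.17, 0, 0, 0, 0.02, 0, -0.17, 0, 0, 0]' --fingers 50

```text
t: 7.6
ee_pos: [614.4, 44.6, 271.4]
eef_rot: [[-0.99, 0.138, 0.008], [0.138, 0.99, 0.0], [-0.008, 0.001, -1.0]]
contact_force: [0.5, 0.1, -0.5]
gripper_width: 0.584
```

```bash
python3 - <<'E'
from go import *
go(640.9,40.5,255,172.1)
c=bot.get_calibration("wrist")
m=model([551.8,52.9,-.36,.222,1.5708,45]); print(m["tip"],proj(c,m["tip"]))
cv2.imwrite("pics/wrist6.png",bot.get_image("wrist")[:,:,::-1])
E
```

```text
t 7.6 pos [614.4  44.6 271.4] F [ 0.5  0.1 -0.5] j [-2. 17. 24. 97.  0.  6.]
shift [-0.053 -0.001  0.033] turn [ 0.001  0.007 -0.001]
[640.94468478  40.51934112 206.        ] [[273.88615817 264.1231011 ]]
```

View pics/wrist6.png

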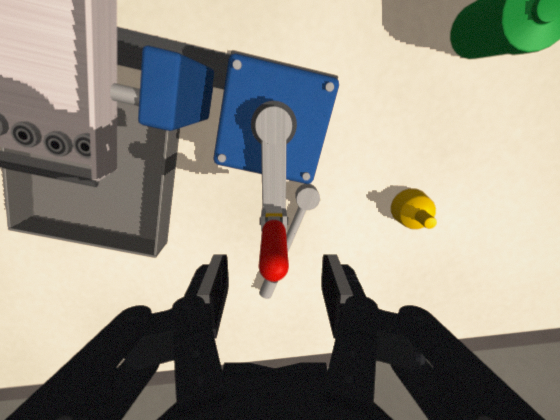

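Handle end at (273,265) matches the upright model (274,264). Straddling the handle with the fingers open.

carry_out --moves '[-0.053, -0.001, 0.03, 0, 0.007, 0, -0.053, -0.001, 0.05, 0, 0.007, 0, -0.053, -0.001, 0.12, 0, 0.007, 0, -0.053, -0.001, 0.18, 0, 0.007, 0, -0.053, -0.001, 0.185, 0, 0.007, 0]'

```text
t: 8.28
ee_pos: [635.2, 40.5, 171.1]
eef_rot: [[-0.99, 0.139, -0.016], [0.139, 0.99, 0.002], [0.016, -0.001, -1.0]]
contact_force: [-1.0, 0.4, -0.5]
gripper_width: 0.582
```

```bash
python3 - <<'E'
from go import *
go(640.9,40.5,178,172.1)
print(bot.state()["gripper_width"]*85.4)
cv2.imwrite("pics/wrist7.png",bot.get_image("wrist")[:,:,::-1])
E
```

```text
t 8.28 pos [635.2  40.5 171.1] F [-1.   0.4 -0.5] j [-2. 20. 17. 88.  0.  6.]
shift [-0.011  0.001 -0.014] turn [-0.001 -0.015 -0.001]
49.72329950880249
```

View pics/wrist7.png

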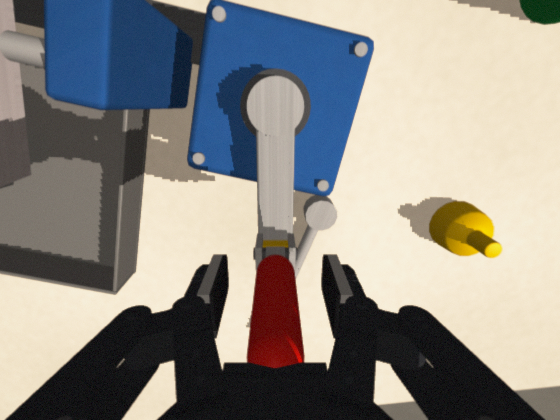

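The red bar stands between the fingers (columns 250–303, fingers at 215 and 335). I'll settle and correct, then crank.

carry_out --moves '[-0.004, 0, 0, 0, 0, 0, -0.004, 0, 0, 0, 0, 0]'

```text
t: 8.57
ee_pos: [641.5, 39.9, 178.0]
eef_rot: [[-0.99, 0.139, -0.004], [0.139, 0.99, 0.001], [0.004, 0.0, -1.0]]
contact_force: [-0.4, 0.2, 0.8]
gripper_width: 0.582
```

```bash
python3 go.py 640.9 40.5 178 172.1
```

```text
19.0
t 8.57 pos [641.5  39.9 178. ] F [-0.4  0.2  0.8] j [-2. 21. 18. 88.  0.  6.]
shift [0.001 0.001 0.   ] turn [ 0.    -0.004 -0.001]
```

carry_out --moves '[0.001, 0.019, 0, 0, 0, -0.1, 0.004, 0.037, 0, 0, 0, -0.2, 0.009, 0.056, 0, 0, 0, -0.3, 0.016, 0.073, 0, 0, 0, -0.4, 0.024, 0.09, 0, 0, 0, -0.5]'

```text
t: 9.2
ee_pos: [635.6, 85.6, 177.6]
eef_rot: [[-0.926, -0.378, -0.005], [-0.378, 0.926, -0.001], [0.004, 0.001, -1.0]]
contact_force: [-0.5, -1.7, 0.1]
gripper_width: 0.584
```

```bash
cat > pol.py <<'E'
from go import *
s=bot.state(); d=s["ee_pos"]-[551.8,52.9,0]; print("r",np.hypot(*d[:2]).round(1),"psi",np.degrees(np.arctan2(d[1],d[0])).round(1),"z",d[2].round(1),"yaw-180",np.degrees(np.arctan2(-s["eef_rot"][1,0],-s["eef_rot"][0,0])).round(1))
psi=float(__import__("sys").argv[1]); a=np.radians(psi)
go(551.8+90*np.cos(a),52.9+90*np.sin(a),178,psi+180,s)
E
python3 pol.py 22.1
```

```text
r 90.0 psi 21.3 z 177.6 yaw-180 22.2
t 9.2 pos [635.6  85.6 177.6] F [-0.5 -1.7  0.1] j [  2.  20.  18.  88.  -0. -20.]
shift [-0.     0.002 -0.001] turn [ 0.001 -0.004  0.001]
```

carry_out --moves '[0.001, 0.019, 0, 0, 0, -0.1, 0.004, 0.037, 0, 0, 0, -0.2, 0.009, 0.056, 0, 0, 0, -0.3, 0.016, 0.073, 0, 0, 0, -0.4, 0.024, 0.09, 0, 0, 0, -0.5]'

```text
t: 9.82
ee_pos: [607.6, 122.9, 177.7]
eef_rot: [[-0.613, -0.79, -0.004], [-0.79, 0.613, -0.0], [0.003, 0.003, -1.0]]
contact_force: [1.3, -2.3, 0.1]
gripper_width: 0.585
```

```bash
python3 pol.py 52.1; python3 - <<'E'
from go import *
im=bot.get_image("scene")[:,:,::-1]
cv2.imwrite("pics/scene8.png",cv2.resize(im[120:330,110:350],None,fx=2.5,fy=2.5))
cv2.imwrite("pics/wrist8.png",bot.get_image("wrist")[:,:,::-1])
E
```

```text
r 89.6 psi 51.4 z 177.7 yaw-180 52.2
t 9.82 pos [607.6 122.9 177.7] F [ 1.3 -2.3  0.1] j [  5.  17.  14.  87.  -0. -47.]
shift [-0.001  0.002 -0.001] turn [ 0.003 -0.003  0.002]
```

View pics/scene8.png

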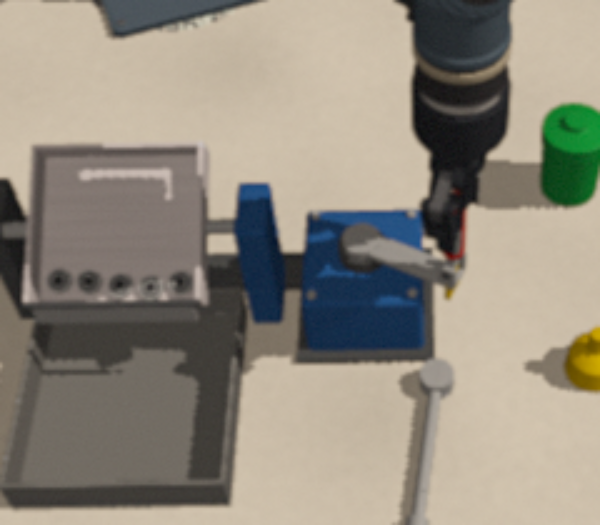

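View pics/wrist8.png

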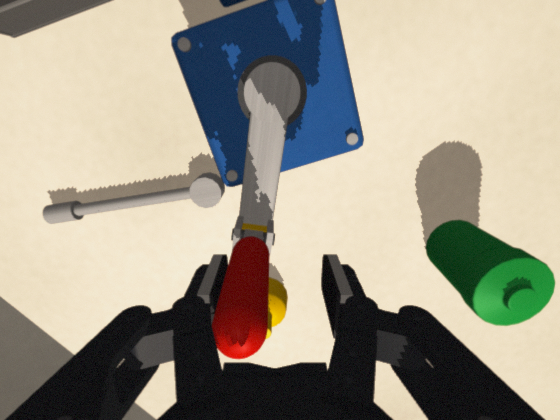

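The crank follows on the rear finger with the bar upright, and the tray is beginning to tip. Continuing.

carry_out --moves '[0.001, 0.019, 0, 0, 0, -0.1, 0.004, 0.037, 0, 0, 0, -0.2, 0.009, 0.056, 0, 0, 0, -0.3, 0.016, 0.073, 0, 0, 0, -0.4, 0.024, 0.09, 0, 0, 0, -0.5]'

```text
t: 10.55
ee_pos: [565.1, 141.1, 177.7]
eef_rot: [[-0.138, -0.99, -0.004], [-0.99, 0.138, 0.0], [0.0, 0.004, -1.0]]
contact_force: [1.4, -2.0, 0.0]
gripper_width: 0.586
```

```bash
python3 pol.py 82.1
```

```text
r 89.2 psi 81.5 z 177.7 yaw-180 82.1
t 10.55 pos [565.1 141.1 177.7] F [ 1.4 -2.   0. ] j [  7.  11.   7.  86.   0. -75.]
shift [-0.002  0.002 -0.001] turn [ 0.004 -0.    -0.   ]
```

carry_out --moves '[0.001, 0.019, 0, 0, 0, -0.1, 0.004, 0.037, 0, 0, 0, -0.2, 0.009, 0.056, 0, 0, 0, -0.3, 0.016, 0.073, 0, 0, 0, -0.4, 0.024, 0.09, 0, 0, 0, -0.5]'

```text
t: 11.18
ee_pos: [518.9, 135.8, 178.1]
eef_rot: [[0.376, -0.927, -0.004], [-0.927, -0.376, 0.001], [-0.003, 0.003, -1.0]]
contact_force: [2.6, -0.1, -1.2]
gripper_width: 0.585
```

```bash
python3 pol.py 112.1; python3 - <<'E'
from go import *
im=bot.get_image("scene")[:,:,::-1]
cv2.imwrite("pics/scene9.png",cv2.resize(im[120:330,110:350],None,fx=2.5,fy=2.5))
cv2.imwrite("pics/wrist9.png",bot.get_image("wrist")[:,:,::-1])
E
```

```text
r 89.2 psi 111.6 z 178.1 yaw-180 112.1
t 11.18 pos [518.9 135.8 178.1] F [ 2.6 -0.1 -1.2] j [   7.    4.   -1.   85.    0. -105.]
shift [-0.002  0.001  0.   ] turn [ 0.003  0.002 -0.   ]
```

View pics/scene9.png

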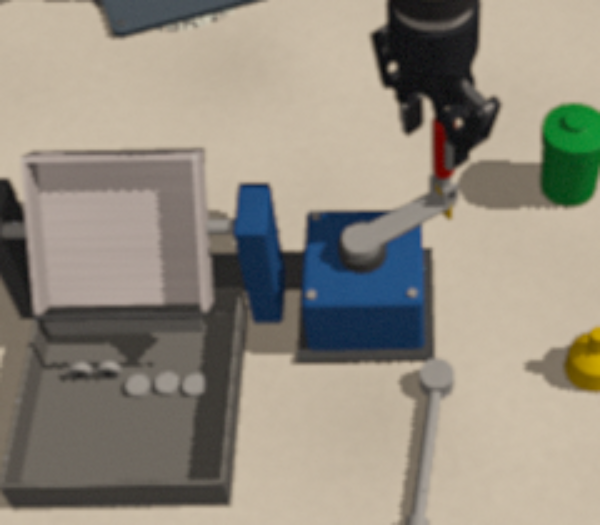

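View pics/wrist9.png

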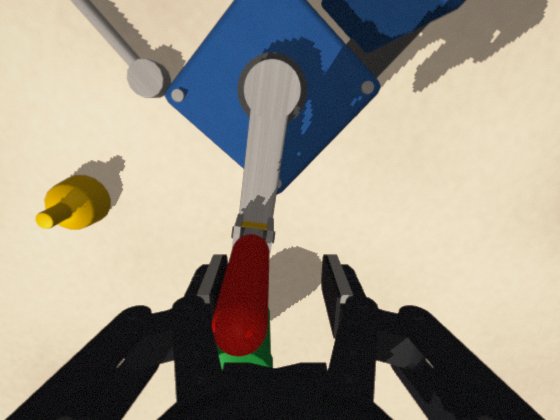

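Five bearings are already in the bin. One more 30° arc, then measure.

carry_out --moves '[0.001, 0.019, 0, 0, 0, -0.1, 0.004, 0.037, 0, 0, 0, -0.2, 0.009, 0.056, 0, 0, 0, -0.3, 0.016, 0.073, 0, 0, 0, -0.4, 0.024, 0.09, 0, 0, 0, -0.5]'

```text
t: 11.9
ee_pos: [481.7, 108.1, 178.0]
eef_rot: [[0.788, -0.615, -0.004], [-0.615, -0.788, 0.002], [-0.005, 0.001, -1.0]]
contact_force: [2.6, -0.7, 0.9]
gripper_width: 0.589
```

```bash
python3 pol.py 142.1; python3 - <<'E'
from go import *
c=bot.get_calibration("wrist")
cv2.imwrite("pics/wrist10.png",bot.get_image("wrist")[:,:,::-1])
for cr in (2.5,2.6,2.7,2.8,2.9):
    a=cr-.36; H=lambda r,z:np.array([551.8+r*np.cos(a),52.9+r*np.sin(a),z])
    print(cr,*[proj(c,H(r,z))[0].round(0) for r,z in ((0,110),(75,108),(90,140),(90,206))])
E
```

```text
r 89.3 psi 141.8 z 178.0 yaw-180 142.0
t 11.9 pos [481.7 108.1 178. ] F [ 2.6 -0.7  0.9] j [   5.   -2.   -7.   85.    0. -137.]
shift [-0.001  0.001  0.   ] turn [ 0.001  0.004 -0.001]
2.5 [275.  93.] [239. 203.] [225. 243.] [199. 320.]
2.6 [275.  93.] [249. 206.] [240. 247.] [222. 326.]
2.7 [275.  93.] [260. 208.] [255. 250.] [244. 329.]
2.8 [275.  93.] [271. 209.] [270. 251.] [267. 331.]
2.9 [275.  93.] [282. 209.] [285. 251.] [290. 330.]
```

View pics/wrist10.png

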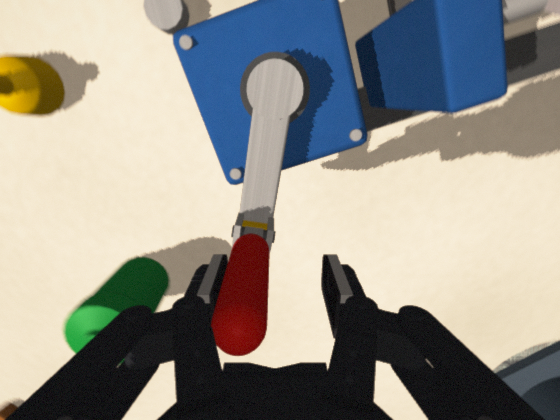

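The bar end is at (239,328), so the crank is at about 2.68 rad. Eight more degrees should give about 2.82, short of the stop at 2.9.

carry_out --moves '[0, 0.013, 0, 0, 0, -0.067, 0.002, 0.025, 0, 0, 0, -0.133, 0.002, 0.025, 0, 0, 0, -0.133, 0.002, 0.025, 0, 0, 0, -0.133]'

```text
t: 12.45
ee_pos: [473.9, 97.6, 177.5]
eef_rot: [[0.865, -0.502, -0.007], [-0.502, -0.865, 0.001], [-0.006, 0.003, -1.0]]
contact_force: [-0.4, -0.9, -0.3]
gripper_width: 0.585
```

```bash
python3 pol.py 150.1; python3 - <<'E'
from go import *
c=bot.get_calibration("wrist")
cv2.imwrite("pics/wrist11.png",bot.get_image("wrist")[:,:,::-1])
for cr in (2.6,2.7,2.8,2.9):
    a=cr-.36; H=lambda r,z:np.array([551.8+r*np.cos(a),52.9+r*np.sin(a),z])
    print(cr,*[proj(c,H(r,z))[0].round(0) for r,z in ((0,110),(75,108),(90,140),(90,206))])
E
```

```text
r 89.8 psi 150.1 z 177.5 yaw-180 149.9
t 12.45 pos [473.9  97.6 177.5] F [-0.4 -0.9 -0.3] j [   4.   -3.   -9.   85.    0. -146.]
shift [-0.    -0.    -0.001] turn [ 0.002  0.006 -0.004]
2.6 [274.  91.] [233. 201.] [218. 241.] [188. 318.]
2.7 [274.  91.] [244. 205.] [233. 245.] [211. 324.]
2.8 [274.  91.] [255. 207.] [248. 248.] [234. 328.]
2.9 [274.  91.] [266. 208.] [263. 250.] [257. 330.]
```

View pics/wrist11.png

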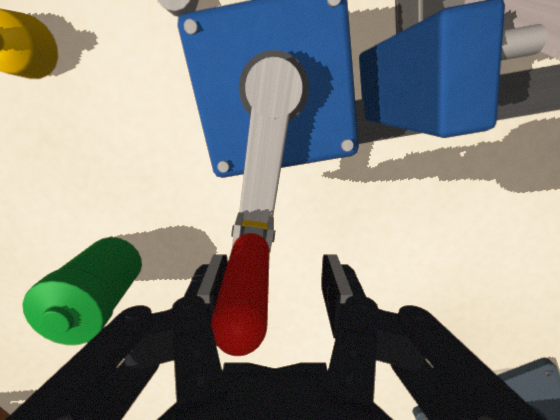

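Crank is at about 2.82 rad. A last 2.5° nudge while watching the force.

carry_out --moves '[0, 0.004, 0, 0, 0, -0.02, 0, 0.008, 0, 0, 0, -0.042, 0, 0.008, 0, 0, 0, -0.042]'

```text
t: 12.88
ee_pos: [471.6, 94.0, 177.4]
eef_rot: [[0.887, -0.461, -0.007], [-0.461, -0.887, 0.001], [-0.007, 0.002, -1.0]]
contact_force: [2.0, 1.3, -0.0]
gripper_width: 0.584
```

carry_out --moves '[0, -0.01, 0, 0, 0, 0, 0, -0.022, 0, 0, 0, 0, 0, -0.022, 0, 0, 0, 0, 0, -0.022, 0, 0, 0, 0]'

```text
t: 13.38
ee_pos: [476.5, 103.9, 177.1]
eef_rot: [[0.887, -0.461, -0.008], [-0.461, -0.887, 0.001], [-0.007, 0.003, -1.0]]
contact_force: [-0.5, -0.1, -0.2]
gripper_width: 0.584
```

```bash
python3 pol.py 145; python3 - <<'E'
from go import *
c=bot.get_calibration("wrist")
cv2.imwrite("pics/wrist12.png",bot.get_image("wrist")[:,:,::-1])
for cr in (2.6,2.7,2.8,2.9):
    a=cr-.36; H=lambda r,z:np.array([551.8+r*np.cos(a),52.9+r*np.sin(a),z])
    print(cr,*[proj(c,H(r,z))[0].round(0) for r,z in ((0,110),(75,108),(90,140),(90,206))])
E
```

```text
r 91.0 psi 145.9 z 177.1 yaw-180 152.5
t 13.38 pos [476.5 103.9 177.1] F [-0.5 -0.1 -0.2] j [   4.   -3.   -8.   85.    0. -148.]
shift [ 0.002 -0.003 -0.002] turn [0.003 0.007 0.126]
2.6 [292.  90.] [245. 199.] [230. 238.] [206. 314.]
2.7 [292.  90.] [255. 203.] [244. 243.] [228. 321.]
2.8 [292.  90.] [266. 205.] [259. 247.] [251. 326.]
2.9 [292.  90.] [276. 207.] [274. 249.] [274. 329.]
```

View pics/wrist12.png

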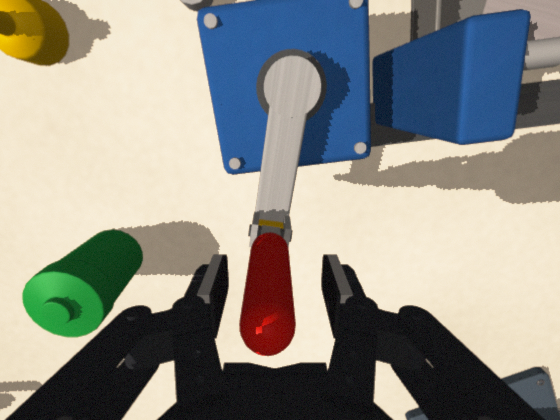

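The bar is centred between the fingers at (268,328), so the crank is at about 2.87 rad. Lifting straight up and clear.

carry_out --moves '[0, 0, -0.08, 0, 0, 0, 0, 0, -0.16, 0, 0, 0, 0, 0, -0.24, 0, 0, 0, 0.06, 0, -0.26, 0, 0, 0, 0.06, 0, -0.26, 0, 0, 0]'

```text
t: 14.05
ee_pos: [505.8, 89.1, 307.8]
eef_rot: [[0.887, -0.463, -0.005], [-0.463, -0.887, 0.001], [-0.005, 0.002, -1.0]]
contact_force: [-0.4, -0.1, -0.7]
gripper_width: 0.583
```

```bash
python3 - <<'E'
from go import *
s=bot.state(); print(s["t"],s["ee_pos"],s["contact_force"])
for n in ["scene","top"]:
    im=bot.get_image(n)[:,:,::-1]
    im=cv2.resize(im[120:360,90:390] if n=="scene" else im[70:310,210:510],None,fx=2.5,fy=2.5)
    cv2.imwrite(f"pics/{n}13.png",im)
E
```

```text
14.05 [505.78171813  89.06138826 307.84744622] [-0.41954007 -0.06686529 -0.71015682]
```

View pics/scene13.png

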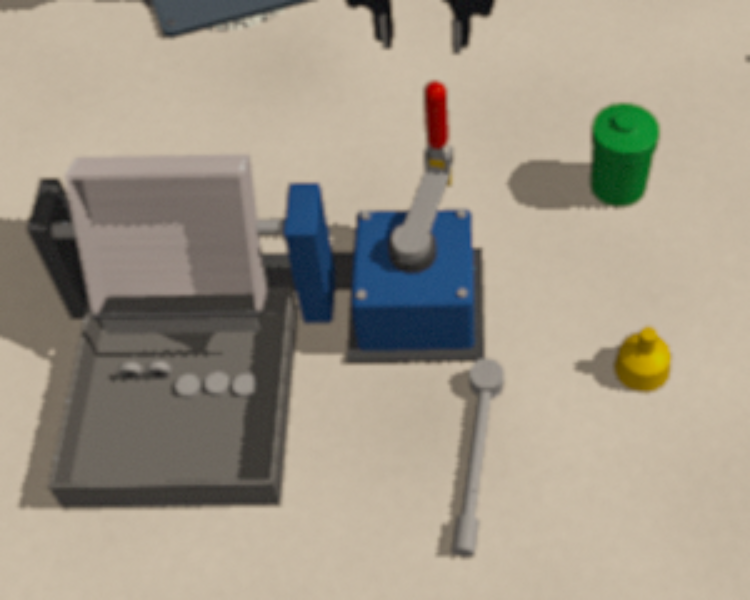

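View pics/top13.png

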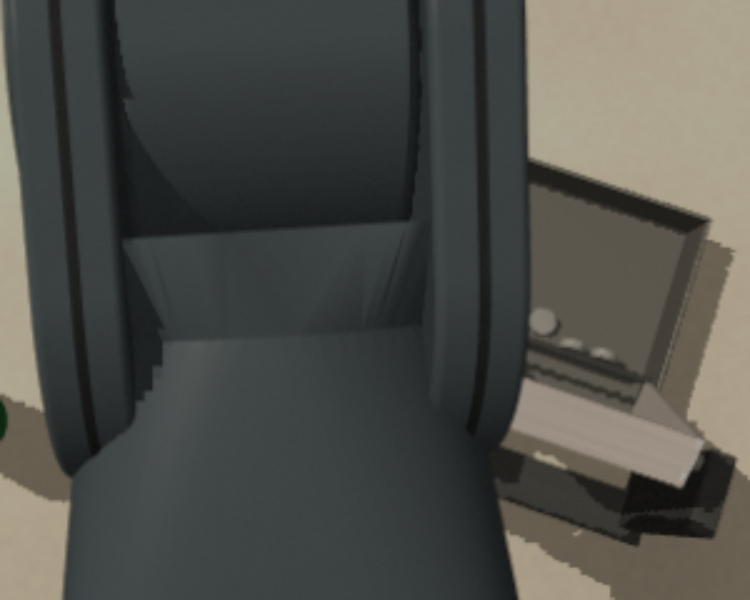

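```bash
python3 - <<'E'
from go import *
im=bot.get_image("scene")[:,:,::-1]
cv2.imwrite("pics/scene14.png",cv2.resize(im[235:325,105:215],None,fx=6,fy=6,interpolation=cv2.INTER_CUBIC))
c=bot.get_calibration("scene")
for cr,th in ((2.87,1.45),(2.87,1.57),(2.8,1.57)):
    m=model([551.8,52.9,-.36,cr,th,45]); a=cr-.36
    print(cr,th,((proj(c,m["tip"])[0]+[.4,1]-[90,120])*2.5).round(0),((proj(c,np.array([551.8+90*np.cos(a),52.9+90*np.sin(a),122]))[0]+[.4,1]-[90,120])*2.5).round(0))
E
```

```text
2.87 1.45 [432. 101.] [438. 155.]
2.87 1.57 [435.  93.] [438. 155.]
2.8 1.57 [442.  94.] [444. 157.]
```

View pics/scene14.png

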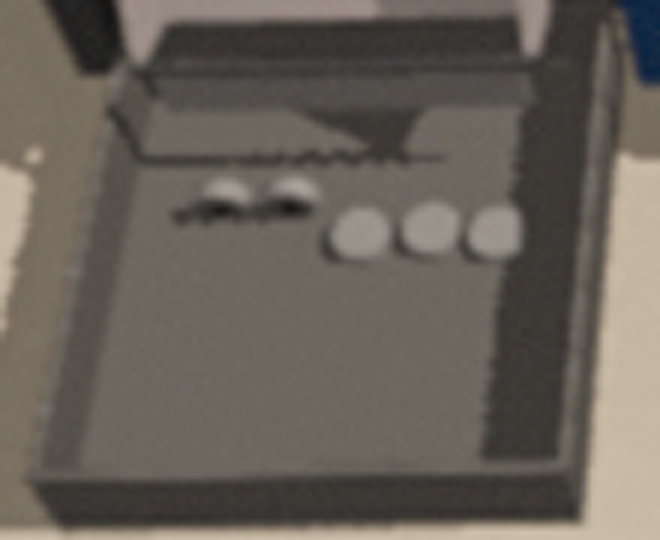

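Handle end at (435,93) and hinge at (438,155) match crank 2.87 and handle 1.57. All five bearings are on the bin floor, the left two half in shadow. The gripper is clear, so I'm handing in.

```bash
python3 -c "
from bench import bot
print(bot.hand_in())"
```

```text
the job is handed in; nothing more can be done
None
```

The handle is upright at its stop, the crank is cranked round with the tray tipped, and all five bearings are in the grey bin. I handed the job in at about 14 s; it reports no verdict.

**What I did**
- **Raising the handle:** I pressed the kick tab down to raise the handle to about 0.7 rad, then pushed the bar outward from the hub side to its upright stop. I switched because the bar would have hit the gripper body if I had kept pressing the tab. The highest force I read was about 9 N.
- **Cranking:** I put the open fingers either side of the upright bar and followed the arc counter-clockwise with a light push of about 3 N. I then backed off and lifted clear.

**Last checks, from the camera pictures**
- **Crank and handle:** the crank was at about 2.87 rad, just short of its 2.9 stop, and the handle at about 1.57 rad, matching the scene view to within 1–2 px.
- **Bearings:** all five were on the bin floor in the same places as in an earlier picture. Two were half in shadow, and I did not measure each bearing's coordinates.
- **Bystanders:** the capsule, toe stop and wrench looked unmoved. I judged this by eye and did not measure it.
- **Robot:** it was touching nothing.

No checks failed. The top view was mostly blocked by the arm in the later steps, so it could not confirm these results.

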